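# Tilt check of a pressure gauge in its cradle

## Robot

A 6-joint arm with a two-finger parallel gripper is mounted at the origin on the work surface. World frame = base frame: x ahead of the robot, y to its left, z up, the work surface at z = 0. Lengths are in m, angles in rad, forces in N, time in s.
With the tool pointing down it reaches from about 0.275 to 0.825 m from the base axis. Payload 4.9 kg.
Tool frame: the origin (TCP) lies midway between the tips of the shut fingers; the grasp point (between the pads) lies 19 mm behind it (bot.grip_depth is the distance from the TCP to the grasp point, in m); z points along the fingers, y is the line along which they close (so a half turn about z gives the same grasp; the last joint's range is limited). The gripper opens to 85 mm and grips with 20 to 120 N. Pads are 22 mm wide; open, the fingers measure 114 mm over their backs; the gripper's body (76 mm by 85 mm) begins 54 mm behind the grasp point. The pads swing forward as they close: fully open they stand 13 mm farther back than shut.
Start: joints at [-1.389, 0.326, -0.193, 1.052, 0, 1.437], TCP at [0.171, -0.523, 0.201] pointing down, gripper open.
Joint ranges: [-2.65, 2.65], [-0.97, 1.79], [-1.3, 1.35], [-1.93, 2.1], [-1.47, 1.37], [-3.14, 3.14]. Speed limits (rad/s): [2.57, 2.57, 3.14, 3.14, 3.14, 3.14].

## Interface

Orientations are given as a unit quaternion [w, x, y, z].
In Python, from cell import bot gives the robot as it stands. Calls block until the motion is done:
- bot.move_pose(position, orientation): joint-space move of the TCP to a pose.
- bot.move_linear(position, speed=0.15, rotation=None, until_force=None): straight line of the TCP; rotation=None keeps the orientation; speed is the mean speed in m/s. With until_force (N) it stops when the force on the tool has changed by that much, and returns True; else False.
- bot.goto_joints(angles): joint-space move.
- bot.set_gripper(opening, grasp_force=None): opening from 0.0 (shut) to 1.0 (fully open); grasp_force is the grip in N (None keeps the last); returns when the fingers have stopped.
- bot.wait(seconds).
- bot.solve_ik(position, orientation): joint angles nearest the present ones, or None.
- bot.camera(name): name is "scene" or "top"; returns the picture (420x560x3 uint8, red, green, blue); there is no depth.
- bot.calibration(name): a dict with "mtx" (3x3 intrinsics, pixels), "extrinsics" (4x4, takes a point from world to camera coordinates). Camera axes: x right, y down, z forward; pixel columns grow to the right and rows downward; lengths in m; the calibration is good to about 2 mm. A picture is of the moment at which its call begins. calibration takes no time and is no camera call.
A pose or a line that the arm cannot do raises bot.PlanningError and nothing moves.
- bot.close_job(): hands the job in; it is judged then, once.
Trained networks look in the newest picture that a camera, given by its name, has taken for a name from the list of things; names that differ only in an ending like _2 or _b are one class to them, and where a whole thing is asked for, a point or a joint stands for the part that bears it (a point fixed in the world has none). Each returns a list of dicts, best first, with "confidence" (0 to 1); they miss things now and then, are a little off and sometimes report something else, mostly with a low value. They report only what shows in the picture. A call takes as long as a camera call. They do not tell look-alikes from the thing itself.
- bot.search_frame(camera, thing): "bbox" ([left, top, width, height] in pixels, round what is visible of it).
Readings, each from a call of its own:
- bot.read_clock(): time.
- bot.read_joint_positions(): joint angles.
- bot.read_joint_vel(): joint speeds.
- bot.read_joint_efforts(): joint torques, N m.
- bot.read_position(): TCP position.
- bot.read_tool_rot(): TCP orientation.
- bot.read_ft_force(): force on the tool from outside, world axes, zero at the start.
- bot.read_moment(): the same for the moment, N m.
- bot.read_gripper_width(): opening from 0.0 (shut) to 1.0 (fully open).
- bot.read_finger_force(): force on a finger pad.
Only numpy, scipy, OpenCV 4.12 (cv2) and the standard library are available. Lean on these libraries where they do the work, as an engineer would, in place of code of your own. Each camera call takes 0.05 s, during which the arm holds its last target. There are 200 camera calls.

## Task

Check the brass gauge lying in the tilting cradle: slide the cradle's guard door fully shut so that the gauge cannot slip out, then lift the cradle by its bar to a tilt of 45 degrees, not more than a few degrees past it, and hold it still there for two seconds. Then lower it gently until it lies level on its rest again, guard still shut and gauge still inside; leave the saucer and the two bezels where they are.

Things in the scene. Friction and masses are not known exactly. Their poses are not given: they have to be found in the camera images.
- stand: Fixed grey base plate 160 x 170 x 12 mm. Origin: on the desk under the cradle's middle; x from the lifting bar (near side) to the guard door (far side), y along the hinge line, z up. Hinge line at x = +60 mm, 30 mm above the desk. A steel angle arc, up to 150 mm high, stands at y = -72 mm; a pin on the cradle moves along its ticks: 0, 15, 30, 45 (longest), 60 degrees.
- cradle (a joint): Tilt in rad: 0 level on its rest (firm stop), grows as the bar side rises; 45 degrees = 0.785; limit 1.22. Stiff hinge (0.6 N m): stays where left; lifting takes 5 to 8 N at the bar, lowering 1 to 4 N. The cradle is an open-topped aluminium tray 110 x 110 mm, walls 5 mm, level rim 85 mm and inner floor 41 mm above the desk; the guard door is its only far wall.
- cradle_hinge (a point): Point on the hinge line at the middle of the cradle; axes turn with the cradle (y along the hinge line; level: x to the far side, z up).
- cradle_bar (a point): Middle of the round steel lifting bar, 12 mm thick, along y, 72 mm free between its arms, 44 mm free to the near wall. In the cradle's axes at x = -165, z = +40 mm from cradle_hinge; level: 70 mm above the desk. Axes as cradle_hinge. The bar can turn in a grip that closes across it, so the gripper can stay pointing down while the bar follows its arc.
- guard (a joint): Opening of the guard door in m: 0 fully shut (firm stop), 0.095 fully open; opens to the cradle's +y, shuts to -y. Friction 1.5 N, stays where left. The door is an upright clear panel in a steel frame, 108 mm along y, 5 mm thick, 49 mm high, top edge 91 mm above the desk when level, on a track on the far side right above the hinge line.
- guard_knob (a point): Grip point on the round black knob, 18 mm across, 30 mm high, on the middle of the guard door's top edge: on its axis, 21 mm above the door's top edge, 9 mm below the knob's top, 112 mm above the desk when level. It moves with the door; axes as cradle_hinge.
- gauge: Brass dial gauge, a round puck 60 mm across and 28 mm high with a white dial on top and a 14 mm stub at its -y side, lying loose in the cradle, about 0.14 to 0.26 kg. Origin: centre of its underside. It may slide against the guard as the cradle tilts.
- cradle_floor (a point): Middle of the cradle's inner floor (100 mm square), where the gauge lies; axes as cradle_hinge.
- saucer: Blue enamel tea saucer, 130 mm across, 18 mm high, origin under its centre. Leave alone.
- bezel_a: Black bakelite dial bezel, a ring 72 mm across, 12 mm high, origin under its centre. Leave alone.
- bezel_b: Black bakelite dial bezel, a ring 64 mm across, 12 mm high, origin under its centre. Leave alone.
There are look-alikes about, which are no part of the job. Several things have the shape of the gauge; the one meant has the colours described above.

How it is judged:
By the outcome, as a careful person would: the job done as asked, in the order asked, and still so for the second after the job is handed in, with the robot touching nothing.
It also fails if it takes over 64 s, if anything falls off the work surface, if the arm or the gripper's body presses on something with over 40 N, if the wrist force passes 120 N, or if a joint passes its speed limit or range.

## Working session

There is one attempt and no reset: what is moved stays moved. The work goes in short steps, each a Python script; the robot and the scene stay as the last script left them, time stands still between calls to the robot, and variables do not carry over. Pictures are saved under pics/ and viewed, at most 10 in all, crops included, and the job is handed in when it is done.

```bash
mkdir -p pics; ls; python3 - <<'E'
from cell import bot
import cv2,numpy as np
for c in("scene","top"):
    im=bot.camera(c); cv2.imwrite(f"pics/{c}0.png",im[:,:,::-1])
    k=bot.calibration(c); print(c,np.round(k["mtx"],1).tolist(),np.round(k["extrinsics"],4).tolist())
    for t in("stand","cradle","cradle_bar","guard","guard_knob","gauge"):
        print(t,[(np.round(d["bbox"]).tolist(),round(d["confidence"],2)) for d in bot.search_frame(c,t)[:4]])
print(bot.read_clock())
E
```

```text
pics
scene [[452.0, 0.0, 283.7], [0.0, 452.0, 206.6], [0.0, 0.0, 1.0]] [[0.4791, 0.8777, -0.0034, -0.3204], [0.7002, -0.3845, -0.6015, -0.3175], [-0.5293, 0.2858, -0.7989, 1.344], [0.0, 0.0, 0.0, 1.0]]
stand [([182.0, 237.0, 28.0, 24.0], 0.66), ([220.0, 175.0, 112.0, 103.0], 0.63)]
cradle [([215.0, 178.0, 110.0, 80.0], 0.64), ([288.0, 194.0, 35.0, 41.0], 0.21)]
cradle_bar [([219.0, 176.0, 110.0, 85.0], 0.85)]
guard [([286.0, 195.0, 36.0, 40.0], 0.62), ([315.0, 148.0, 55.0, 36.0], 0.25)]
guard_knob [([286.0, 196.0, 32.0, 36.0], 0.84)]
gauge [([288.0, 286.0, 25.0, 37.0], 0.89), ([200.0, 167.0, 26.0, 22.0], 0.77), ([256.0, 203.0, 28.0, 30.0], 0.67), ([240.0, 156.0, 27.0, 26.0], 0.57)]
top [[399.5, 0.0, 277.3], [0.0, 399.5, 204.7], [0.0, 0.0, 1.0]] [[-0.0233, -0.9992, -0.0325, 0.0733], [-0.9992, 0.0244, -0.0317, 0.5405], [0.0324, 0.0317, -0.999, 0.8764], [0.0, 0.0, 0.0, 1.0]]
stand [([216.0, 152.0, 128.0, 106.0], 0.87)]
cradle [([220.0, 160.0, 115.0, 96.0], 0.63)]
cradle_bar [([220.0, 164.0, 116.0, 94.0], 0.55)]
guard [([238.0, 171.0, 47.0, 21.0], 0.82)]
guard_knob [([235.0, 172.0, 51.0, 21.0], 0.71)]
gauge [([252.0, 267.0, 35.0, 33.0], 0.68), ([294.0, 94.0, 27.0, 31.0], 0.67), ([306.0, 276.0, 35.0, 29.0], 0.64), ([276.0, 181.0, 36.0, 29.0], 0.59)]
0.7
```

```bash
python3 - <<'E'
import cv2
a=cv2.imread("pics/top0.png")[130:280,190:370]; b=cv2.imread("pics/scene0.png")[130:280,190:390]
cv2.imwrite("pics/t1.png",cv2.resize(a,None,fx=4,fy=4,interpolation=cv2.INTER_CUBIC))
cv2.imwrite("pics/s1.png",cv2.resize(b,None,fx=4,fy=4,interpolation=cv2.INTER_CUBIC))
E
```

```text
(no output)
```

View pics/top0.png

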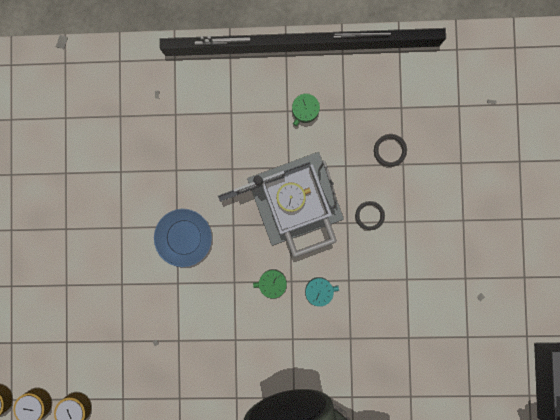

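View pics/t1.png

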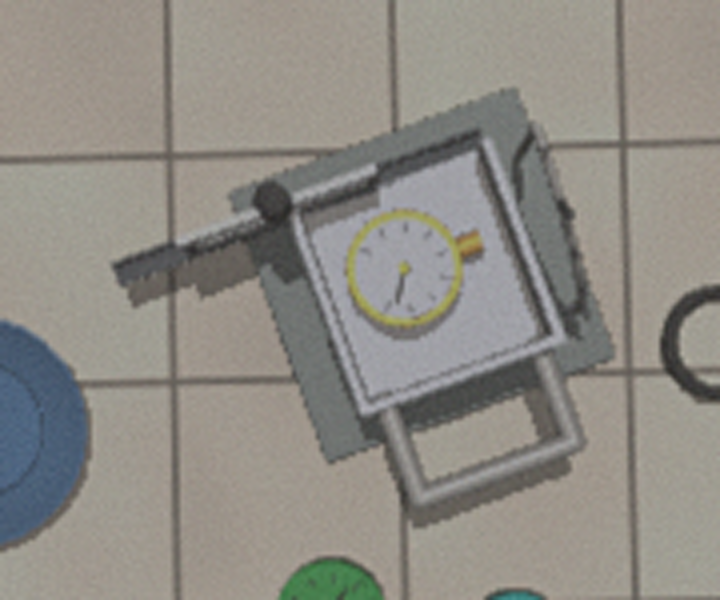

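View pics/s1.png

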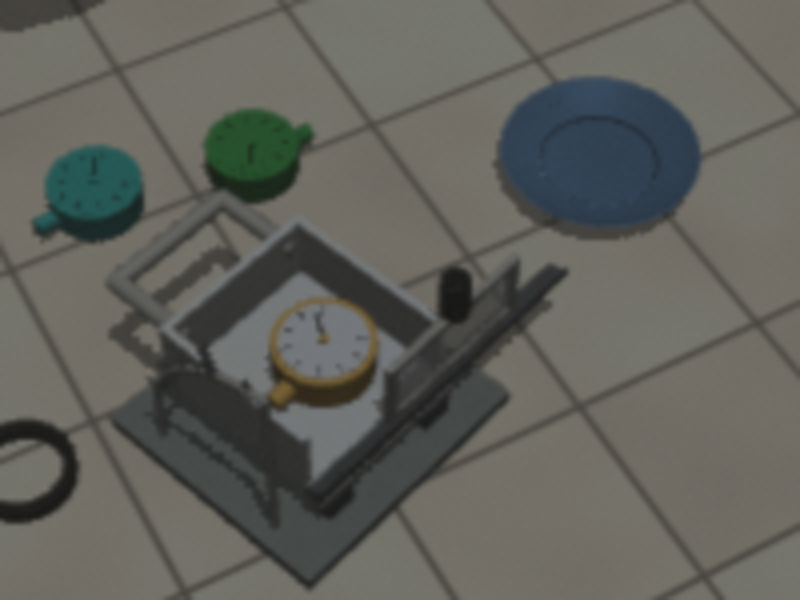

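The top view shows the brass gauge in the cradle, with the door open to +y. The knob is at about (258,180), the bar middle at about (314,247), and the rim's near corners at (282,233) and (331,216). The look-alikes (green and teal) are outside. The scene view agrees. Next I fit the stand pose from points in both views.

```bash
cat >h.py <<'E'
import numpy as np, json, os
from cell import bot
from scipy.spatial.transform import Rotation as R
def proj(c,P):
    k=bot.calibration(c); e=np.array(k["extrinsics"]); q=(e[:3,:3]@np.atleast_2d(P).T).T+e[:3,3]
    u=(np.array(k["mtx"])@q.T).T; return u[:,:2]/u[:,2:]
if os.path.exists("pose.json"): X,Y,W,KX,KO=json.load(open("pose.json"))
def world(p,x=None,y=None,w=None):
    x,y,w=(X,Y,W) if x is None else (x,y,w)
    p=np.atleast_2d(p); c,s=np.cos(w),np.sin(w)
    return np.c_[x+c*p[:,0]-s*p[:,1],y+s*p[:,0]+c*p[:,1],p[:,2]]
def quat(yclose):  # tool down, closing line at stand-frame angle yclose
    a=W+yclose; y=np.array([np.cos(a),np.sin(a),0]); z=np.array([0,0,-1.]); x=np.cross(y,z)
    q=R.from_matrix(np.c_[x,y,z]).as_quat(); return [q[3],q[0],q[1],q[2]]
def bar(t): return np.array([.06-.165*np.cos(t)+.04*np.sin(t),0,.03+.165*np.sin(t)+.04*np.cos(t)])
E
python3 - <<'E'
from h import *
from scipy.optimize import least_squares
T={(.08,-.085,.012):(515,90),(.08,.085,.012):(232,190),(-.08,.085,.012):(330,462),(-.08,-.085,.012):(612,358),
 (-.055,.055,.085):(368,412),(-.055,-.055,.085):(563,343),(-.105,0,.07):(497,470)}
S={(.08,-.085,.012):(310,585),(.08,.085,.012):(508,397),(-.08,-.085,.012):(115,415),(-.055,.055,.085):(298,220),(-.055,-.055,.085):(165,328),(-.105,0,.07):(168,240)}
f=lambda d,o:(np.array(list(d.keys())),(np.array(list(d.values()))+.5)/4-.5+o)
tp,tu=f(T,(190,130)); sp,su=f(S,(190,130))
k=lambda u:(np.array(u)+.5)/4-.5+(190,130)
def res(v):
    a=v[:3]; K=world([v[3],v[4],.121],*a)
    return np.r_[proj("top",world(tp,*a))-tu,proj("scene",world(sp,*a))-su,proj("top",K)-k((271,196)),proj("scene",K)-k((456,272))].ravel()
r=least_squares(res,[.45,.0,.3,.06,.09],loss="soft_l1"); print(r.x); print(res(r.x).reshape(-1,2).round(1).tolist())
json.dump(r.x.tolist(),open("pose.json","w"))
import h; h.X,h.Y,h.W,h.KX,h.KO=r.x
for n,p,a in(("knob",[h.KX,h.KO+.03,.1],0),("shut",[h.KX,.03,.1],0),("bar",bar(0)-[0,0,.019],0),("bar45",bar(.785)-[0,0,.019],0)):
    p=world(p)[0]; print(n,p.round(3)); 
    for b in(0,np.pi): print(b,bot.solve_ik(p.tolist(),quat(a+b)))
E
```

```text
[0.55324703 0.01954555 0.32527434 0.05659687 0.05990178]
[[1.0, 0.0], [-0.3, 1.4], [-0.2, 1.3], [1.9, 1.0], [-1.7, -0.3], [0.7, -1.6], [-0.3, -1.3], [-0.6, -0.6], [0.7, -1.5], [-1.7, 0.1], [1.5, -0.2], [-0.4, 1.3], [2.1, 1.2], [0.1, 1.3], [0.6, 1.9]]
knob [0.578 0.123 0.1  ]
0 [ 0.08447661  0.48263025 -0.22503159  0.86313449  0.          1.3299986 ]
3.141592653589793 [ 0.08447661  0.48263025 -0.22503159  0.86313449  0.         -1.81159406]
shut [0.597 0.066 0.1  ]
0 [-0.01263449  0.49937373 -0.19666385  0.87475874  0.          1.2328875 ]
3.141592653589793 [-0.01263449  0.49937373 -0.19666385  0.87475874  0.         -1.90870515]
bar [ 0.454 -0.014  0.051]
0 [-0.19370854  0.32320855 -0.63945014  0.60813763  0.          1.05181344]
3.141592653589793 [-0.19370854  0.32320855 -0.63945014  0.60813763  0.         -2.08977921]
bar45 [0.526 0.01  0.156]
0 [-0.12041528  0.31801146 -0.32478462  0.92800025  0.          1.12510671]
3.141592653589793 [-0.12041528  0.31801146 -0.32478462  0.92800025  0.         -2.01648595]
```

```bash
python3 - <<'E'
from h import *
from scipy.optimize import least_squares
T={(.08,-.085,.012):(515,90),(.08,.085,.012):(232,190),(-.08,.085,.012):(330,462),(-.08,-.085,.012):(612,358),
 (-.055,.055,.085):(368,412),(-.055,-.055,.085):(563,343),(-.105,0,.07):(497,470)}
S={(.08,-.085,.012):(310,585),(.08,.085,.012):(508,397),(-.08,-.085,.012):(115,415),(-.055,.055,.085):(298,220),(-.055,-.055,.085):(165,328),(-.105,0,.07):(168,240)}
f=lambda d,o:(np.array(list(d.keys())),(np.array(list(d.values()))+.5)/4-.5+o)
tp,tu=f(T,(190,130)); sp,su=f(S,(190,130))
k=lambda u:(np.array(u)+.5)/4-.5+(190,130)
def res(v):
    a=v[:3]; K=world([v[3],v[4],.121],*a)
    g=lambda p:p+np.where(p[:,2:]<.02,1,0)*[v[5],v[6],0]
    return np.r_[proj("top",world(g(tp),*a))-tu,proj("scene",world(g(sp),*a))-su,proj("top",K)-k((271,196)),proj("scene",K)-k((456,272))].ravel()
r=least_squares(res,[.45,.0,.3,.06,.09,0,0],loss="soft_l1"); print(r.x); print(res(r.x).reshape(-1,2).round(1).tolist())
json.dump(r.x[:5].tolist(),open("pose.json","w"))
E
```

```text
[0.55082653 0.01805903 0.31892935 0.0589802  0.0609123  0.00517316
 0.00092388]
[[0.8, -0.8], [-0.6, 0.1], [-1.0, 0.2], [1.3, 0.3], [-1.2, 0.8], [1.4, -0.2], [0.1, 0.0], [-0.0, -0.0], [1.6, -0.7], [-0.9, 0.3], [0.6, -0.7], [-1.4, 0.6], [1.3, 0.5], [0.1, 1.3], [0.6, 1.9]]
```

```bash
python3 - <<'E'
from h import *
import cv2
q=quat(0); L=lambda p:world(p)[0].tolist()
bot.set_gripper(0.0)
bot.move_pose(L([KX,KO+.04,.2]),q)
bot.move_linear(L([KX,KO+.04,.104]),.15)
print(bot.read_ft_force())
print(bot.move_linear(L([KX,.008,.104]),.05,until_force=10), bot.read_ft_force())
p=np.array(bot.read_position()); d=p-[X,Y,0]; print("stand y",-np.sin(W)*d[0]+np.cos(W)*d[1])
bot.move_linear(L([KX,.045,.104]),.1); bot.move_linear(L([KX,.045,.2]),.2)
bot.set_gripper(.4)
bot.move_pose(L(bar(0)+[0,0,.10]),q)
for c in("scene","top"):
    im=bot.camera(c); cv2.imwrite(f"pics/{c}2.png",cv2.resize(im[130:280,190:390,::-1],None,fx=4,fy=4,interpolation=cv2.INTER_CUBIC))
print(bot.read_clock())
E
```

```text
[ 0.50435949 -0.03711368 -0.1941791 ]
False [-1.06908629 -0.74582412 -0.30886934]
stand y 0.00824351483970364
9.3833
```

View pics/scene2.png

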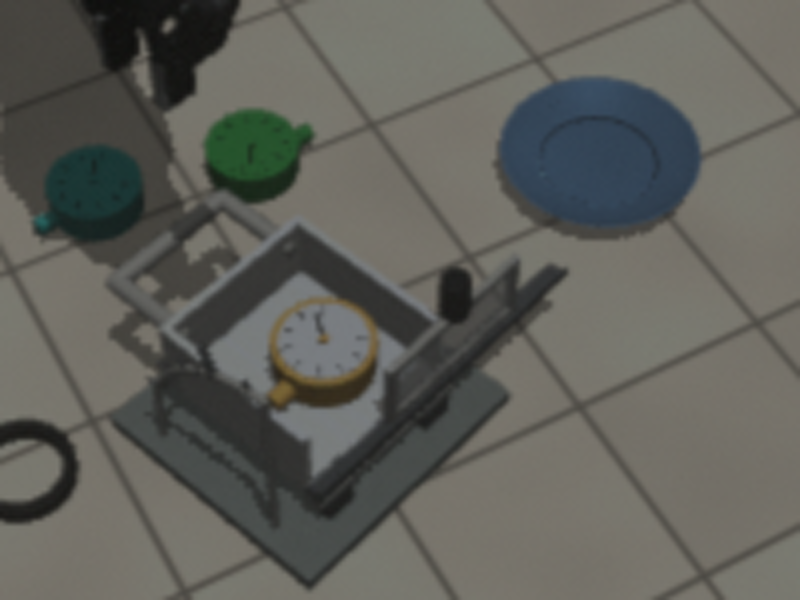

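View pics/top2.png

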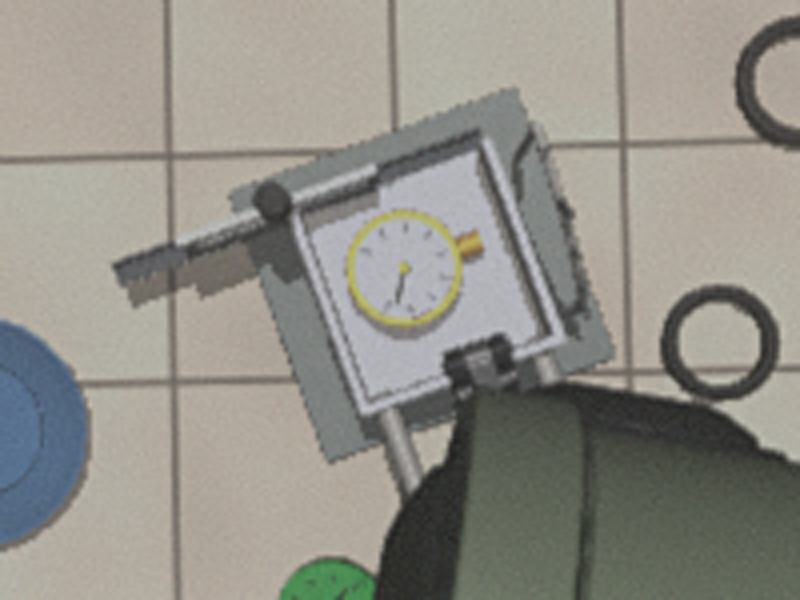

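The door has not moved: the knob is still at about (258,180) in the top view. I check where the TCP projects compared with the fingers in the pictures.

```bash
python3 - <<'E'
from h import *
p=np.array(bot.read_position()); print(p, world(bar(0)+[0,0,.1]), R.from_quat(np.roll(bot.read_tool_rot(),-1)).as_matrix().round(3).tolist())
for c in("scene","top"):
    for n,P in(("tcp",p),("knobtop",world([KX,KO,.121])),("knobbase",world([KX,KO,.091])),("bar",world(bar(0))),("hinge",world([.06,0,.03]))):
        print(c,n,((proj(c,P)[0]-(190,130))*4).round(),end=" ")
    # single-camera knob at z=.121
    k=bot.calibration(c);e=np.array(k["extrinsics"]);u={"top":(271,196),"scene":(456,272)}[c];u=np.array(u)/4+(190,130)
    d=e[:3,:3].T@np.linalg.inv(k["mtx"])@[*u,1];o=-e[:3,:3].T@e[:3,3];print((o+d*(.121-o[2])/d[2]).round(4),o.round(3))
print(world([KX,KO,.121]), bot.read_gripper_width())
E
```

```text
[ 0.45329741 -0.01463478  0.17067464] [[ 0.4511215  -0.01486373  0.17      ]] [[-0.314, 0.949, 0.002], [0.949, 0.314, -0.0], [-0.001, 0.002, -1.0]]
scene tcp [156. 124.] scene knobtop [457. 278.] scene knobbase [455. 312.] scene bar [172. 241.] scene hinge [380. 442.] [0.5839 0.0961 0.121 ] [ 1.087 -0.225  0.882]
top tcp [509. 480.] top knobtop [270. 200.] top knobbase [275. 205.] top bar [496. 469.] top hinge [389. 176.] [0.5895 0.0938 0.121 ] [0.513 0.032 0.895]
[[0.5877334  0.09439286 0.121     ]] 0.40244221842333305
```

```bash
python3 - <<'E'
from h import *
import cv2
q=quat(0); bot.set_gripper(0.0)
bot.move_pose([.45,-.2,.12],q); bot.wait(.3); print(bot.read_position(),bot.read_gripper_width())
ims=[]
for c in("scene","top"):
    im=np.ascontiguousarray(bot.camera(c)[:,:,::-1]); u=proj(c,bot.read_position())[0]; print(c,u)
    a,b=np.round(u).astype(int); im=im[max(b-90,0):b+90,max(a-90,0):a+90]; im=cv2.resize(im,None,fx=2.2,fy=2.2)
    ims.append(cv2.resize(im,(396,396)) )
cv2.imwrite("pics/g3.png",np.hstack(ims))
print(bot.move_linear([.45,-.2,-.0],.05,until_force=5),bot.read_position(),bot.read_ft_force())
bot.move_linear([.45,-.2,.12],.2); print(bot.read_clock())
E
```

```text
[ 0.45046217 -0.19901449  0.12045262] -0.0012425663512379973
scene [150.92753516 207.56270419]
top [412.18722514 247.49371579]
False [ 4.50130487e-01 -2.00075029e-01  1.57240052e-04] [-0.61027503 -0.28903378  0.41851503]
14.3
```

View pics/g3.png

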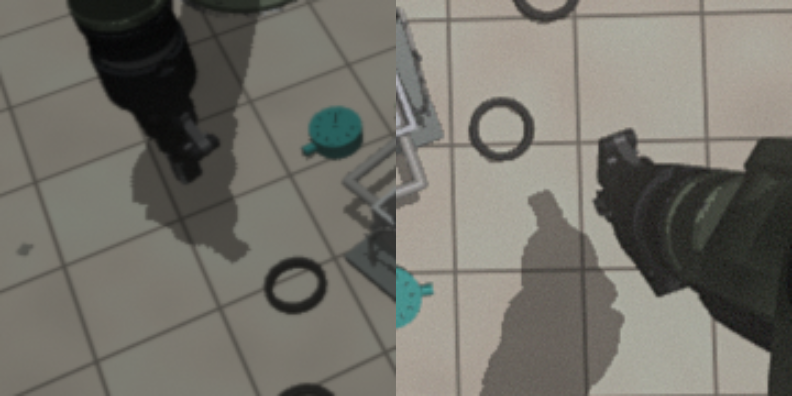

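The picture shows the shut fingertip about 8 px above the projected TCP in the scene view, which suggests the tip is about 28 mm higher than reported. I probe the desk to measure it.

```bash
python3 - <<'E'
from h import *
bot.move_linear([.45,-.2,.004],.25)
try: print(bot.move_linear([.45,-.2,-.045],.03,until_force=4),bot.read_position(),bot.read_ft_force())
except bot.PlanningError as e: print(e)
bot.move_linear([.45,-.2,.1],.25); print(bot.read_clock())
E
```

```text
True [ 0.44985416 -0.19990351 -0.03064826] [-1.8380363  -0.4706305   8.04952229]
16.6917
```

Contact came at a reported z of -30.6 mm, so the real fingertips sit about 30 mm above the reported TCP. I'll apply this correction and push the door again.

```bash
cat >>h.py <<'E'
DZ=np.array([0,0,-.030])
L=lambda p:world(np.array(p)+DZ)[0].tolist()   # real tip point in stand frame -> commanded TCP
def stand(p):
    d=np.array(p)-[X,Y,0]; c,s=np.cos(W),np.sin(W); return np.array([c*d[0]+s*d[1],-s*d[0]+c*d[1],d[2]])-DZ
E
python3 - <<'E'
from h import *
import cv2
q=quat(0)
bot.move_linear([.45,-.2,.2],.3)
bot.move_pose(L([KX,KO+.04,.18]),q)
bot.move_linear(L([KX,KO+.04,.104]),.15)
print(bot.move_linear(L([KX,.008,.104]),.05,until_force=8), bot.read_ft_force(), stand(bot.read_position()))
bot.move_linear(L([KX,.045,.104]),.1); bot.move_linear(L([KX,.045,.18]),.2)
bot.set_gripper(.4)
bot.move_pose(L(bar(0)+[0,0,.08]),q)
ims=[cv2.resize(bot.camera(c)[130:280,190:330,::-1],None,fx=2.8,fy=2.8,interpolation=cv2.INTER_CUBIC) for c in("scene","top")]
cv2.imwrite("pics/g4.png",np.hstack(ims)); print(bot.read_clock(),stand(bot.read_position()))
E
```

```text
True [-0.71898525  3.42246769  0.98994134] [0.05893421 0.02173913 0.10369862]
22.7833 [-0.10274136 -0.00060402  0.15072088]
```

View pics/g4.png

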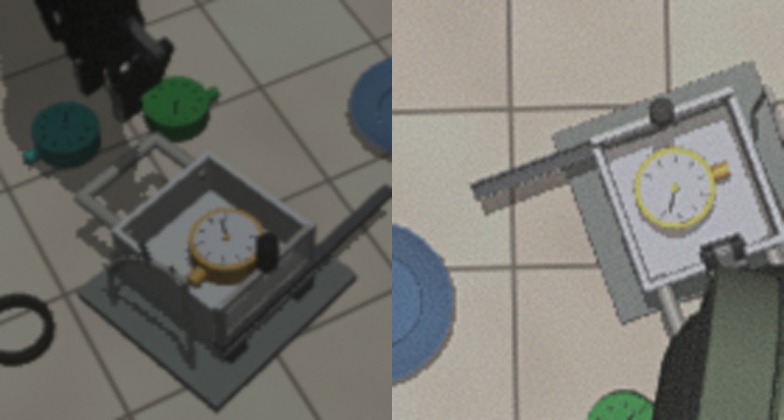

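The door is now shut: the knob is in the middle of the far side at about (266,250) in the scene view, the door frame lines up with the tray corner, and the push ended on a firm stop. Next I grip the bar.

```bash
python3 - <<'E'
from h import *
print(bot.move_linear(L(bar(0)-[0,0,.019]),.08,until_force=8),stand(bot.read_position()),bot.read_ft_force())
bot.set_gripper(0.0,40); print(bot.read_gripper_width()*85,bot.read_ft_force(),bot.read_finger_force(),stand(bot.read_position()),bot.read_clock())
E
```

```text
False [-0.10460234 -0.00021921  0.05140289] [ 0.67192103 -0.49154359 -1.57301452]
10.601682662774438 [-2.3360536   0.67484098  5.53854574] 39.00122880935669 [-0.1051499  -0.00021027  0.0514391 ] 24.5083
```

```bash
cat >>h.py <<'E'
OFF=np.array([0,0,-.019])
def to(deg,sp=.06): bot.move_linear(L(bar(np.radians(deg))+OFF),sp)
def tilt():
    p=stand(bot.read_position())-OFF-[.06,0,.03]; return np.degrees(np.arctan2(p[2],-p[0])-np.arctan2(.04,.165)), np.hypot(p[0],p[2])
E
python3 - <<'E'
from h import *
import cv2
for d in(6,12,18,24,30,36,42,45.5):
    to(d); print(d,np.round(tilt(),4),np.round(bot.read_ft_force(),1))
bot.wait(.3); print(tilt(),bot.read_gripper_width()*85,bot.read_finger_force(),bot.read_clock())
ims=[cv2.resize(bot.camera(c)[110:280,210:350,::-1],None,fx=2.8,fy=2.8,interpolation=cv2.INTER_CUBIC) for c in("scene","top")]
cv2.imwrite("pics/g5.png",np.hstack(ims))
E
```

```text
6 [6.0572 0.1703] [-3.3 -3.   2.5]
12 [12.1315  0.1706] [-4.9 -3.8  3.7]
18 [18.0346  0.1711] [-6.7 -4.4  5.8]
24 [23.8485  0.1715] [-7.4 -4.5  5.4]
30 [29.6037  0.1721] [-9.2 -4.9  8.3]
36 [35.3448  0.1727] [-12.5  -5.1  11.3]
42 [41.1793  0.1733] [-15.5  -5.5  16.5]
45.5 [44.9169  0.1733] [-15.9  -4.6  19.2]
(np.float64(44.93305869372187), np.float64(0.17327493338638125)) 10.477418688342702 40.83514094352722 28.2833
```

View pics/g5.png

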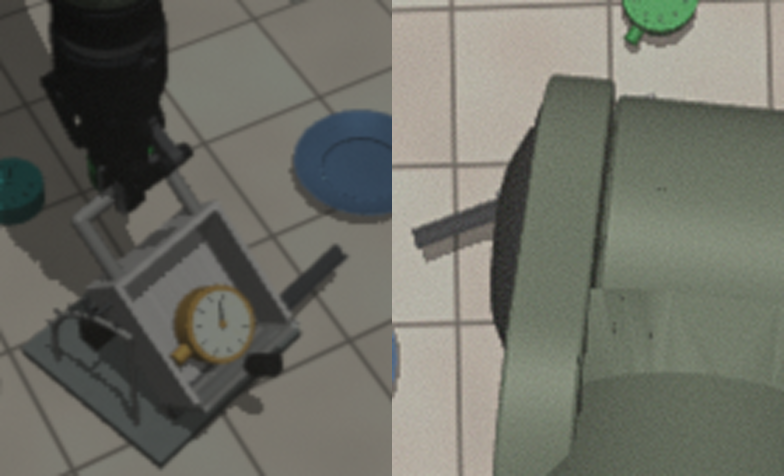

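The cradle is tilted and the gauge rests against the shut guard. The outward force and the growing radius point to a small model error, so I check the tilt from the picture by overlaying the model at several tilts.

```bash
python3 - <<'E'
from h import *
import cv2
im=np.ascontiguousarray(bot.camera("scene")[:,:,::-1]); cv2.imwrite("pics/full5.png",im)
def tl(t,h):
    t=np.radians(t);x,y,z=np.array(h).T;return np.c_[.06+x*np.cos(t)+z*np.sin(t),y,.03-x*np.sin(t)+z*np.cos(t)]
pts=[(-.115,.055,.055),(-.115,-.055,.055),(-.005,.055,.055),(-.165,.044,.04),(-.165,-.044,.04)]
lev=np.array([(298,220),(165,328),(435,325),(225,195),(113,280)])/4+(190,130)
b=lev-proj("scene",world(tl(0,pts))); print("bias",b.round(1).tolist())
for t in(41,43,45,47): print(t,((proj("scene",world(tl(t,pts)))+b-(210,110))*2.8).round().tolist())
print(np.round(R.from_quat(np.roll(bot.read_tool_rot(),-1)).as_matrix(),3)[:,2],bot.read_position())
o=cv2.resize(im[160:290,205:325],None,fx=4.6,fy=4.6,interpolation=cv2.INTER_CUBIC)
cv2.imwrite("pics/g6.png",cv2.convertScaleAbs(o,alpha=1.8))
E
```

```text
bias [[-0.2, 1.1], [1.8, -0.2], [-1.8, 1.1], [-0.3, -0.8], [-0.4, -1.2]]
41 [[210.0, 202.0], [112.0, 284.0], [284.0, 318.0], [154.0, 154.0], [69.0, 219.0]]
43 [[214.0, 203.0], [116.0, 286.0], [285.0, 320.0], [158.0, 154.0], [73.0, 219.0]]
45 [[218.0, 205.0], [119.0, 287.0], [287.0, 322.0], [163.0, 155.0], [77.0, 220.0]]
47 [[222.0, 207.0], [123.0, 290.0], [288.0, 324.0], [168.0, 155.0], [82.0, 221.0]]
[-0.005 -0.002 -1.   ] [0.52171504 0.00915819 0.12879798]
```

View pics/g6.png

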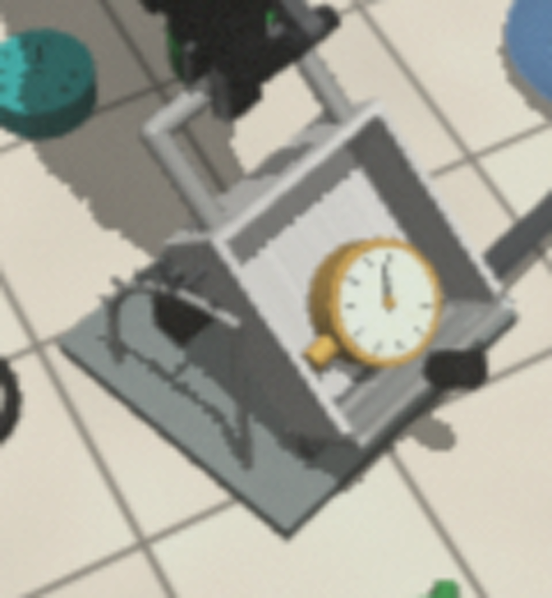

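The overlay agrees with about 45°: the bar corner matches 45.3°, the right rim corner 45.4° and the left rim corner 44.5°. I nudge up about 1°, relieve the radial load, hold, then lower on the measured radius.

```bash
cat >>h.py <<'E'
def to2(deg,sp=.06,**k):
    r=np.interp(deg,[0,12,24,36,45],[.1700,.1707,.1716,.1728,.1735]); a=np.radians(deg)+np.arctan2(.04,.165)
    return bot.move_linear(L(np.array([.06-r*np.cos(a),0,.03+r*np.sin(a)])+OFF),sp,**k)
E
python3 - <<'E'
from h import *
to2(46,.02); print(tilt(),np.round(bot.read_ft_force(),1),bot.read_clock())
bot.wait(2.8); print(tilt(),np.round(bot.read_ft_force(),1),bot.read_clock())
for d in(40,34,28,22,16,10,5):
    to2(d,.05); print(d,np.round(tilt(),4),np.round(bot.read_ft_force(),1))
print(bot.read_clock())
E
```

```text
(np.float64(46.135848071271425), np.float64(0.17347549338916432)) [-1.   0.5 -3.6] 28.7833
(np.float64(46.12444847509475), np.float64(0.17343273317276517)) [-1.1  5.3 -1.1] 31.5833
40 [40.4528  0.1731] [-2.8  5.1  1.1]
34 [34.4311  0.1722] [-0.3  5.  -0. ]
28 [28.2438  0.1717] [-0.9  5.1  0.8]
22 [22.0347  0.1712] [ 0.4  4.4 -3.5]
16 [15.9804  0.1708] [ 2.   4.8 -6.1]
10 [9.9828 0.1704] [ 1.9  3.8 -5. ]
5 [4.8504 0.1701] [ 3.1  2.7 -6.5]
35.0917
```

```bash
python3 - <<'E'
from h import *
import cv2
to2(1.2,.03); print(tilt(),np.round(bot.read_ft_force(),1))
print(to2(-1.5,.012,until_force=10),tilt(),np.round(bot.read_ft_force(),1))
bot.wait(.3); bot.set_gripper(.4); print(stand(bot.read_position()),np.round(bot.read_ft_force(),1))
p=np.array(bot.read_position()); bot.move_linear((p+[0,0,.09]).tolist(),.08)
bot.move_linear((p+[-.07,-.03,.14]).tolist(),.2)
bot.move_pose([.3,-.3,.2],quat(0)); bot.wait(.3)
ims=[cv2.resize(bot.camera(c)[130:280,190:330,::-1],None,fx=2.8,fy=2.8,interpolation=cv2.INTER_CUBIC) for c in("scene","top")]
cv2.imwrite("pics/g7.png",np.hstack(ims)); print(bot.read_clock())
E
```

```text
(np.float64(1.0876148769231846), np.float64(0.17001924717872136)) [ 2.9  2.5 -5. ]
True (np.float64(-0.09477233600858358), np.float64(0.16990669534054648)) [1.1 0.3 0.9]
[-0.10426553  0.00053303  0.05084197] [-0.3  0.1  0.4]
40.05
```

View pics/g7.png

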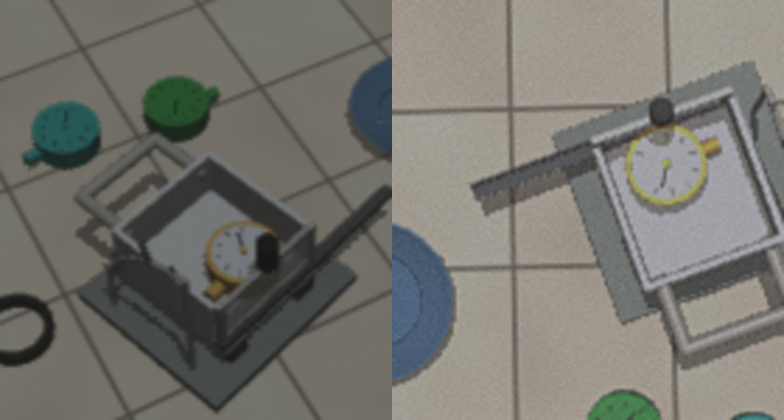

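The cradle lies level, with its bar and rim pixels the same as before the lift. The guard is shut and the gauge is inside against it, so I hand the job in.

```bash
python3 -c "
from cell import bot
print(bot.close_job())"
```

```text
the job is handed in; nothing more can be done
None
```

Job handed in at about 40 s: the guard is fully shut, the cradle was held 2.8 s at about 46° (arm reading; the picture gave about 45° just before the last 1° lift) and lowered level with the gauge inside, and I did not touch the saucer or bezels; the first door push missed because the fingertips sit about 30 mm above the reported TCP.

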